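# Centre the dishes on the balance pan and tare

## Task

The stacked pair of empty petri dishes was set down off-centre on the balance pan, which makes the balance read wrong. With the fingertips only, push the dishes across the pan until they sit in its middle (to within about a centimetre) and take the fingers off them, then press the tare key - the right-hand one of the two keys to the right of the display - lightly until it clicks down, let it spring back and withdraw. Do not grasp or lift anything, do not press the other keys, do not press tare before the dishes are centred, and leave the cups, beans and marker pen round the balance where they are.

Things in the scene. Friction and masses are not known exactly. Their poses are not given: they have to be found in the camera images.
- balance: bench balance, 326 x 204 x 77 mm, off-white housing with a square steel pan on the back half and a front panel sloping down to its front with a display and three keys; stands firmly on the worktop and does not move. Origin under the housing, +x to its back, +y to its left as seen from the front (the front faces the robot, turned up to about 0.65 rad), z up. The housing top between the panel and the pan lies 68 mm above the worktop
- pan_centre (a point): middle of the flat steel pan, on its upper face, 77 mm above the worktop; the pan is 170 mm (balance x) by 178 mm (balance y) and has no rim
- dishes_centre (a point): centre (half-way up) of the two stacked white petri dishes, a round stack 90 mm across and 31 mm high, 50 g, that slides on the pan and starts 15 to 50 mm off-centre, toward the front of the pan
- key_tare_top (a point): middle of the top of the tare key: the right-hand one of the two keys close together at the right of the display, seen from the front. Key top 12 mm (balance x) by 17 mm (balance y), 58 mm above the worktop, standing 3.8 mm proud of the panel; like the panel it slopes 15 degrees down to the front. Beyond it to the right (balance -y) the panel is empty
- key_mode_top (a point): middle of the top of the mode key, same size, 22 mm to the left of the tare key (5 mm gap between them); not to be pressed
- key_on_top (a point): middle of the top of the on key, same size, at the left end of the panel; not to be pressed
- balance_key_tare (a joint): travel of the tare key in m: 0 released, 0.0008 fully down. Spring return; about 2.5 N starts to move it well and 4.5 N holds it fully down
- balance_key_mode (a joint): travel of the mode key in m, as the tare key
- balance_key_on (a joint): travel of the on key in m, as the tare key
- seed_cup_centre (a point): centre of a screw-lid cup of white beans, 62 mm across, 74 mm high, standing close to the right of the balance; bystander
- seed_cup_dark_centre (a point): centre of a screw-lid cup of dark red beans, 62 mm across, 73 mm high, standing farther to the right, near the open carton; bystander
- marker_pen_centre (a point): middle of a white felt marker pen 122 x 14 x 14 mm with a red cap, lying on the worktop to the left of the balance; bystander
- bean_bundle_centre (a point): middle of a bundle of green beans 120 x 72 x 26 mm lying well to the right of the balance, near the counter's edge; bystander
There are look-alikes about, which are no part of the job. Leave any pink look-alike of the part that bears dishes_centre alone.

How it is judged:
On the way, in this order (a step that is already met when the one before it is completed fails the run):
1. the dishes stand centred on the pan (within 12 mm), at rest, fingers off them (horizontal distance between dishes_centre and pan_centre below 0.012 m and linear speed of dishes below 0.01 m/s and contact force between the arm and dishes below 0.05 N), for 0.2 s.
2. the tare key is pressed down with the dishes centred and untouched (value of joint balance_key_tare above 0.0006 m and horizontal distance between dishes_centre and pan_centre below 0.012 m and contact force between the arm and dishes below 0.05 N), for 0.05 s.
At the end, for the whole second after the job is handed in: the dishes stand flat and at rest on the pan, their centre within 12 mm of the pan's middle, and all three keys are sprung back (under 0.4 mm) (horizontal distance between dishes_centre and pan_centre below 0.012 m and angle between dishes_centre's own z axis and vertical below 0.05 rad and height (world z) of dishes_centre between 0.088 and 0.098 m and linear speed of dishes below 0.01 m/s and value of joint each of balance_key_tare, balance_key_mode, balance_key_on below 0.0004 m); the robot touches nothing.
It fails at once if the mode or the on key is pressed (over 0.5 mm) (value of joint any of balance_key_mode, balance_key_on above 0.0005 m).
It fails at once if tare is pressed with the dishes more than 14 mm off-centre (value of joint balance_key_tare above 0.0006 m and horizontal distance between dishes_centre and pan_centre above 0.014 m).
It fails at once if the dishes are lifted, tipped or pushed off the pan (height (world z) of dishes_centre above 0.105 m or height (world z) of dishes_centre below 0.083 m or angle between dishes_centre's own z axis and vertical above 0.3 rad).
It fails at once if the arm presses on the balance or the dishes with more than 30 N (contact force between the arm and balance above 30 N or contact force between the arm and dishes above 30 N).
It fails at once if a cup, the marker pen or the beans are moved more than 15 mm (distance of any of seed_cup_centre, seed_cup_dark_centre, marker_pen_centre, bean_bundle_centre from where it was at the start of the episode above 0.015 m).
It also fails if it takes over 40 s, if anything falls off the work surface, if the arm or the gripper's body presses on something with over 40 N, if the wrist force passes 120 N, or if a joint passes its speed limit or range.

## Robot

A 7-joint arm with a two-finger parallel gripper is mounted at the origin on a cart in front of the work surface, level with it; the furniture and walls round the work are solid. World frame = base frame: x ahead of the robot, y to its left, z up, the work surface at z = 0. Lengths are in m, angles in rad, forces in N, time in s.
With the tool pointing down it reaches from about 0.4 to 0.85 m from the base axis. Payload 6.9 kg.
Tool frame: the origin (TCP) lies at the very end of the fingers, on their centre line; the grasp point (between the pads) lies 19 mm behind it (robot.grip_depth is the x of the grasp point in the tool frame, in m); x points along the fingers, y is the direction in which the jaws open and shut, and the axes are right-handed (so a half turn about x gives the same grasp; the last joint's range is limited). The gripper opens to 85 mm and grips with 20 to 120 N. Pads are 22 mm wide; open, the fingers measure 114 mm over their backs; the gripper's body (76 mm by 85 mm) begins 54 mm behind the grasp point. The pads swing forward as they close: fully open they stand 13 mm farther back than shut.
Start: joints at [-1.161, 0.507, -0.238, 1.5, 0.126, 1.149, -0.155], TCP at [0.188, 0.596, 0.231] pointing down, gripper open.
Joint ranges: [-3.08, 3.08], [-0.24, 2.05], [-1.43, 1.35], [0, 2.5], [-1.52, 4.66], [0.17, 1.96], [-2.89, 2.89]. Speed limits (rad/s): [2.39, 2.39, 3.14, 3.14, 3.14, 3.14, 3.14].

## Interface

Orientations are given as a unit quaternion [w, x, y, z].
In Python, from plant import robot, read_camera, camera_info, job, nets gives the robot as it stands.
- The arm moves only by the tool apply_moves, never from a script. Its argument "steps" is a list of rows, each a list of 7 numbers: the shift along the tool's x, y, z in m, then the turn, a rotation vector about the tool's x, y, z in units of 5 degrees (1.0 is 5 degrees), then the opening, from 0 (shut) to 1 (fully open). In form: [[dx, dy, dz, ax, ay, az, gripper], ...]. A call has exactly 5 rows; each row is the pose to reach, as a shift and turn from the pose commanded when the call began, along the tool's axes at that moment; what a row does not reach only later rows make up. A row lasts 1/12 s, in which the tool goes at most 41.7 mm and 7.16 degrees, less where a joint would pass 70% of its speed; a pose out of reach is approached as far as the arm can. A call with a gripper value outside its range is refused whole. The fingers move at their own pace and stop on an object; "force" is the grip in N (left out, the last holds). Time passes only in rows, so rows that repeat a pose let the fingers close, or fill a call up. It gives the time, the measured TCP pose, the force and the opening at its end, in the units of the state.
- robot.get_state(): the state, without advancing time (a new reading comes with each control period).
- read_camera(name): name is "side" or "top" or "wrist"; returns the picture (384x512x3 uint8, red, green, blue); there is no depth.
- camera_info(name): a dict with "fx", "fy", "cx", "cy" (pixels), "xyz" and "orientation" of the camera in the world; the wrist camera has in their place "T_tool_cam" (4x4, takes a point from camera to tool coordinates, whose origin is the TCP and whose axes are the tool frame's). Camera axes: x right, y up, looking along -z (the intrinsics and any distortion apply to the point x, -y, -z); pixel columns grow to the right and rows downward; lengths in m; the calibration is good to about 2 mm. A picture is of the moment at which its call begins: read the wrist's pose just before it. camera_info takes no time and is no camera call.
- job.close_job(): hands the job in, once; it reports no verdict.
Trained networks look in the newest picture that a camera, given by its name, has taken for a name from the list of things; names that differ only in an ending like _2 or _b are one class to them, and where a whole thing is asked for, a point or a joint stands for the part that bears it (a point fixed in the world has none). Each returns a list of dicts, best first, with "p" (0 to 1); they miss things now and then, are a little off and sometimes report something else, mostly with a low value. They report only what shows in the picture. A call takes as long as a camera call. They do not tell look-alikes from the thing itself.
- nets.recognise(camera, name): "position" ([x, y, z] in m, in world coordinates, good to about 4 mm: the middle of the surface that is visible of it).
- nets.outline_of(camera, name): "pixels" (384x512 bool, what is visible of it).
- nets.tip_of(camera, name): "position" ([x, y, z] in m, in world coordinates, good to about 4 mm: a listed point, or the origin of a listed thing).
The state is a dict: "t": time; "joint_positions": joint angles; "qd": joint speeds; "joint_efforts": joint torques, N m; "tcp_pos": TCP position; "tool_rot": TCP orientation; "force": force on the tool from outside, world axes, zero at the start; "wrist_torque": the same for the moment, N m; "grip_width": finger opening in m.
Only numpy, scipy, OpenCV 4.12 (cv2) and the standard library are available. Lean on these libraries where they do the work, as an engineer would, in place of code of your own. Each camera call takes 0.05 s, during which the arm holds its last target.

## Working session

There is one attempt and no reset: what is moved stays moved. The work goes in short steps, Python scripts to look and compute and a tool call to move; the robot and the scene stay as the last step left them, time stands still between calls to the robot, and variables do not carry over. Pictures are saved under pics/ and viewed, and the job is handed in when it is done.

Besides the shell and the picture viewer there is one more tool, called as name([rows], argument=value, ...), one row to a line, values as JSON. apply_moves: Moves the arm, as the interface text tells. Its arguments: {"type":"object","properties":{"steps":{"type":"array","items":{"type":"array","items":{"type":"number"}}},"force":{"type":"number"}},"required":["steps"]}

```bash
ls; mkdir -p pics; cat > h.py <<'E'
import numpy as np,cv2
from scipy.spatial.transform import Rotation as R
from plant import robot, read_camera, camera_info, job, nets
def save(im,n): cv2.imwrite('pics/'+n,cv2.cvtColor(im,cv2.COLOR_RGB2BGR))
def rot(q): return R.from_quat([q[1],q[2],q[3],q[0]])
E
python3 - <<'E'
from h import *
s=robot.get_state(); print({k:np.round(v,4) for k,v in s.items()}, getattr(robot,'grip_depth',None))
for c in ['top','side']:
    im=read_camera(c); save(im,c+'0.png'); print(camera_info(c))
    for n in ['pan_centre','dishes_centre','key_tare_top','key_mode_top','key_on_top','balance','seed_cup_centre','marker_pen_centre']:
        print(c,n,[(np.round(d['position'],3),round(d['p'],2)) for d in nets.tip_of(c,n)[:3]])
print(rot(s['tool_rot']).as_matrix().round(3),robot.get_state()['t'])
E
```

```text
pics
{'t': np.float64(0.0), 'joint_positions': array([-1.1605,  0.5083, -0.2375,  1.5011,  0.1257,  1.1489, -0.1548]), 'qd': array([-0.0002,  0.0007,  0.0009, -0.0006, -0.0011,  0.0006, -0.0011]), 'joint_efforts': array([-3.00000e-04, -6.20584e+01, -2.18690e+00, -2.49651e+01,
        1.27000e-02,  1.18000e-02,  0.00000e+00]), 'tcp_pos': array([0.1875, 0.5957, 0.2304]), 'tool_rot': array([ 0.6988,  0.1067,  0.699 , -0.108 ]), 'force': array([ 0.5132, -0.3721, -0.9556]), 'wrist_torque': array([-0.0105,  0.0391, -0.0523]), 'grip_width': np.float64(0.0853)} -0.0187
{'fx': 388.32628496848895, 'fy': 388.32628496848895, 'cx': 255.78897486011493, 'cy': 189.30081876970272, 'xyz': array([0.33293696, 0.24063904, 0.97688012]), 'orientation': array([-0.69667313, -0.0732089 ,  0.05782227,  0.71129712])}
top pan_centre [(array([0.58, 0.34, 0.08]), 0.59)]
top dishes_centre [(array([0.288, 0.384, 0.013]), 0.92), (array([0.567, 0.357, 0.095]), 0.81), (array([0.504, 0.124, 0.016]), 0.7)]
top key_tare_top [(array([0.43 , 0.441, 0.06 ]), 0.84)]
top key_mode_top [(array([0.445, 0.458, 0.057]), 0.9), (arra
[... 442 characters left out ...]
 0.85578013,  0.48740452, -0.09068371, -0.14782986])}
side pan_centre [(array([0.579, 0.343, 0.077]), 0.71)]
side dishes_centre [(array([0.496, 0.119, 0.018]), 0.69), (array([0.29 , 0.387, 0.013]), 0.59), (array([0.424, 0.024, 0.019]), 0.55)]
side key_tare_top [(array([0.426, 0.44 , 0.062]), 0.86)]
side key_mode_top [(array([0.452, 0.455, 0.058]), 0.64)]
side key_on_top [(array([0.551, 0.529, 0.059]), 0.56)]
side balance [(array([0.56 , 0.369, 0.003]), 0.67)]
side seed_cup_centre [(array([0.466, 0.251, 0.036]), 0.87)]
side marker_pen_centre [(array([0.465, 0.251, 0.037]), 0.62), (array([0.418, 0.509, 0.008]), 0.52)]
[[-0.     0.3    0.954]
 [-0.002  0.954 -0.3  ]
 [-1.    -0.002  0.   ]] 0.9
```

View pics/top0.png

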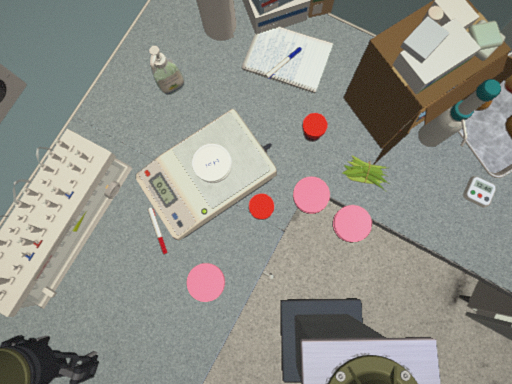

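View pics/side0.png

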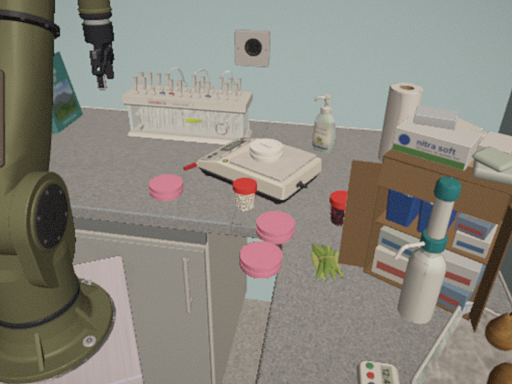

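```bash
cat >> h.py <<'E'
def ray(c,u,v):
    i=camera_info(c) if isinstance(c,str) else c
    d=np.array([(u-i['cx'])/i['fx'],-(v-i['cy'])/i['fy'],-1.]); return i['xyz'],rot(i['orientation']).apply(d)
def onz(c,u,v,z):
    o,d=ray(c,u,v); return o+d*(z-o[2])/d[2]
def proj(c,p):
    i=camera_info(c); q=rot(i['orientation']).inv().apply(np.array(p)-i['xyz'])
    return np.array([i['cx']+i['fx']*q[...,0]/-q[...,2], i['cy']-i['fy']*q[...,1]/-q[...,2]]).T
E
python3 - <<'E'
from h import *
im=cv2.imread('pics/top0.png')[95:250,125:290]
cv2.imwrite('pics/topz.png',cv2.resize(im,None,fx=4.7,fy=3.8*4.7/4.7 if 0 else 4.7,interpolation=cv2.INTER_CUBIC)[:,:800][:600] if 0 else cv2.resize(im,None,fx=3.8,fy=3.8,interpolation=cv2.INTER_CUBIC))
im=cv2.imread('pics/side0.png')[130:210,190:330]
cv2.imwrite('pics/sidez.png',cv2.resize(im,None,fx=5,fy=5,interpolation=cv2.INTER_CUBIC))
E
```

```text
(no output)
```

View pics/topz.png

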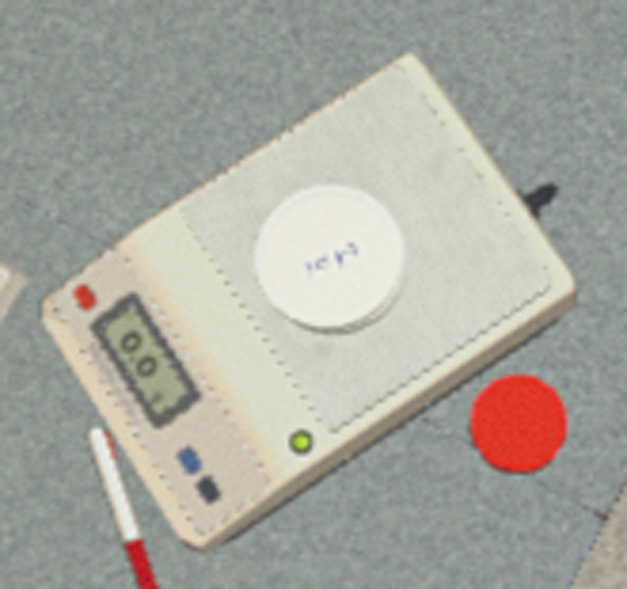

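View pics/sidez.png

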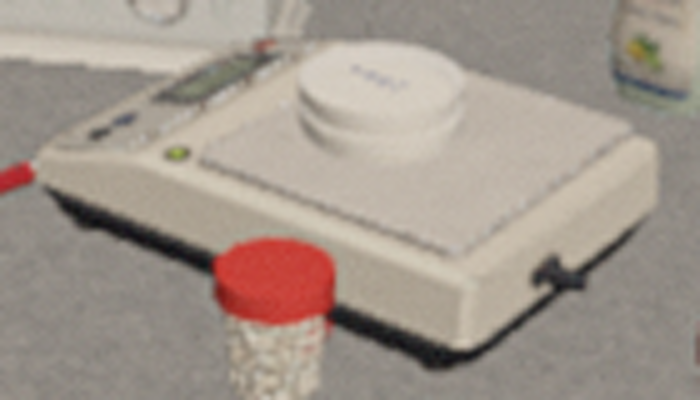

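```bash
python3 - <<'E'
from h import *
def z2(x,y): return 125+(x+.5)/3.8-.5, 95+(y+.5)/3.8-.5
C=[onz('top',*z2(*p),.077)[:2] for p in [(182,207),(405,60),(552,287),(332,432)]]
C=np.array(C);print(C.round(4)); c=C.mean(0); print('pan',c)
ex=(C[1]-C[0]+C[2]-C[3])/2; ey=(C[0]-C[3]+C[1]-C[2])/2
print(np.linalg.norm(ex),np.linalg.norm(ey),np.arctan2(ex[1],ex[0]),np.arctan2(-ey[0],ey[1]))
# edge of steel-panel: keys
for n,p in dict(tare=(208,489),mode=(189,460),on=(85,297)).items(): print(n,onz('top',*z2(*p),.058).round(4))
d=onz('top',*z2(330,256),.108);print('dish',d, onz('top',*z2(405,256),.108)-d)
for c_ in ['top','side']:
  for d in nets.outline_of(c_,'dishes_centre')[:4]:
    m=d['pixels'].astype(np.uint8)
    cs,_=cv2.findContours(m,cv2.RETR_EXTERNAL,cv2.CHAIN_APPROX_NONE); k=max(cs,key=cv2.contourArea)
    print(c_,d['p'],m.sum(),cv2.minEnclosingCircle(k), cv2.fitEllipse(k) if len(k)>5 else '')
print(robot.get_state()['t'])
print({k:v for k,v in camera_info('wrist').items()})
E
```

```text
[[0.6056 0.4582]
 [0.7005 0.3154]
 [0.5476 0.2243]
 [0.4591 0.3622]]
pan [0.57822609 0.34002792]
0.1676391036967829 0.17651186739157368 -0.9918449219527132 -1.012104787148075
tare [0.4275 0.4425 0.058 ]
mode [0.446  0.4549 0.058 ]
on [0.5528 0.5242 0.058 ]
dish [0.56289631 0.3594543  0.108     ] [-0.0011319  -0.04574065  0.        ]
top 0.84 1176 ((204.845458984375, 282.154541015625), 19.631528854370117) ((204.98216247558594, 282.07281494140625), (37.1632194519043, 38.47278594970703), 42.44691848754883)
top 0.7 1072 ((310.6363525390625, 195.0), 18.677886962890625) ((310.7711181640625, 195.1571044921875), (35.68291091918945, 36.46937561035156), 151.61972045898438)
top 0.65 1132 ((351.5, 223.5), 19.557706832885742) ((351.5447692871094, 223.76132202148438), (35.99409866333008, 38.257789611816406), 80.03421020507812)
top 0.56 1229 ((211.5102081298828, 163.26870727539062), 20.041189193725586) ((211.51914978027344, 163.10098266601562), (38.14665603637695, 39.29891586303711), 127.7571029663086)
side 0.81 656 ((265.0, 149.0), 16.763153076171875) ((265.3002014160156, 149.21678161621094), (23.
[... 302 characters left out ...]
(37.54521942138672, 43.67106628417969), 89.64027404785156)
side 0.57 784 ((165.60826110839844, 186.28916931152344), 17.912931442260742) ((165.51426696777344, 186.74069213867188), (26.226673126220703, 35.947147369384766), 84.80084991455078)
1.0
{'fx': 285.6941655837601, 'fy': 285.6941655837601, 'cx': 257.6588015560685, 'cy': 189.6674894285237, 'T_tool_cam': array([[ 3.00535881e-04,  2.79439491e-01, -9.60163257e-01,
        -1.43637551e-01],
       [ 9.99999925e-01, -3.20271232e-04,  2.19795360e-04,
         6.51899590e-04],
       [-2.46093166e-04, -9.60163251e-01, -2.79439566e-01,
        -7.26596894e-02],
       [ 0.00000000e+00,  0.00000000e+00,  0.00000000e+00,
         1.00000000e+00]])}
```

```bash
cat >> h.py <<'E'
def plan(target, ang=None, tilt=0):
    """shift in the tool frame & turn (5deg units) to target with tool x down(ish), tool z heading ang"""
    s=robot.get_state(); Rt=rot(s['tool_rot']); p=s['tcp_pos']
    sh=Rt.inv().apply(np.array(target)-p)
    z=np.array([np.cos(ang),np.sin(ang),0]); x=np.array([0,0,-1.]); y=np.cross(z,x)
    G=R.from_matrix(np.c_[x,y,z])*R.from_euler('y',tilt)
    rv=(Rt.inv()*G).as_rotvec()/np.radians(5)
    print('t',s['t'],'tcp',p.round(4),'F',s['force'].round(2),'w',s['grip_width']); print('shift',sh.round(4),'dist',np.linalg.norm(sh),'turn',rv.round(3))
E
python3 -c "
from h import *
plan([.517,.4185,.22],-.906)"
```

```text
t 1.0 tcp [0.1876 0.5962 0.2313] F [-0.63  0.26 -0.39] w 0.08551710027426856
shift [ 0.0113 -0.0706  0.3675] dist 0.3744405249020923 turn [6.89 0.   0.  ]
```

apply_moves([
  [0.002,-0.007,0.037,0.7,0,0,0.45],
  [0.004,-0.014,0.074,1.4,0,0,0.45],
  [0.005,-0.021,0.11,2.1,0,0,0.45],
  [0.006,-0.028,0.147,2.8,0,0,0.45],
  [0.007,-0.035,0.184,3.5,0,0,0.45],
])

```text
t: 1.42
tcp_pos: [0.3539, 0.5066, 0.2244]
tool_rot: [0.674, 0.213, 0.674, -0.213]
force: [1.2, 0.4, 0.1]
grip_width: 0.0384
```

```bash
python3 -c "
from h import *
plan([.517,.4185,.22],-.906)"
```

```text
t 1.4167 tcp [0.3539 0.5066 0.2244] F [1.17 0.43 0.07] w 0.038384284607437945
shift [0.0044 0.0217 0.1841] dist 0.18539311746110657 turn [ 3.359 -0.    -0.004]
```

apply_moves([
  [0.001,0.004,0.037,0.7,0,0,0.45],
  [0.002,0.009,0.074,1.4,0,0,0.45],
  [0.003,0.014,0.11,2.1,0,0,0.45],
  [0.004,0.019,0.147,2.8,0,0,0.45],
  [0.004,0.022,0.184,3.36,0,0,0.45],
])

```text
t: 1.83
tcp_pos: [0.5174, 0.4194, 0.2201]
tool_rot: [0.636, 0.31, 0.636, -0.31]
force: [0.5, 1.2, 0.5]
grip_width: 0.0383
```

```bash
python3 - <<'E'
from h import *
plan([.517,.4185,.15],-.906)
s=robot.get_state()
save(read_camera('wrist'),'w1.png'); save(read_camera('top'),'top1.png')
E
```

```text
t 1.8333 tcp [0.5174 0.4194 0.2201] F [0.47 1.15 0.54] w 0.03829795849717688
shift [ 0.0701 -0.0008  0.0005] dist 0.0701119339612298 turn [-0.002 -0.002 -0.   ]
```

View pics/w1.png

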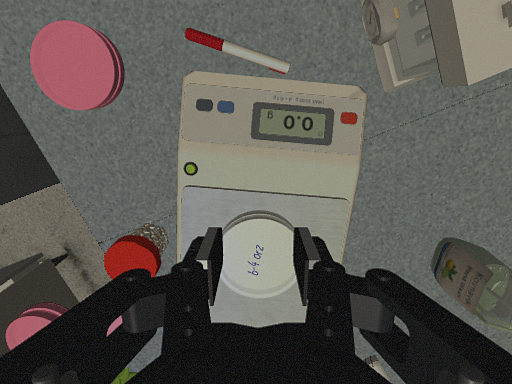

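```bash
cat >> h.py <<'E'
def wcam():
    s=robot.get_state(); i=camera_info('wrist'); T=i['T_tool_cam']; Rt=rot(s['tool_rot'])
    i=dict(i); i['xyz']=Rt.apply(T[:3,3])+s['tcp_pos']
    q=(Rt*R.from_matrix(T[:3,:3])).as_quat(); i['orientation']=np.array([q[3],q[0],q[1],q[2]]); return i
E
python3 - <<'E'
from h import *
i=wcam()
for n,u,v,z in [('tare',204,104,.058),('mode',226,106,.058),('on',349,118,.058),('panR',181,186,.077),('panL',352,199,.077),('dish',259,252,.108)]:
    print(n,onz(i,u,v,z).round(4))
im=cv2.imread('pics/w1.png')[60:320,160:380]
cv2.imwrite('pics/w1z.png',cv2.resize(im,None,fx=2.3,fy=2.3,interpolation=cv2.INTER_CUBIC))
# predicted overlay
yb=-.997; X=np.array([np.cos(yb),np.sin(yb)]);Y=np.array([-X[1],X[0]])
pc=onz(i,181,186,.077)[:2]; pl=onz(i,352,199,.077)[:2]
print('width',np.linalg.norm(pl-pc),'yaw',np.arctan2(-(pl-pc)[0],(pl-pc)[1]),'pan c',(pl+pc)/2+.085*X)
for n in ['pan_centre','dishes_centre','key_tare_top','key_mode_top','key_on_top']:
    print(n,[(np.round(d['position'],4),round(d['p'],2)) for d in nets.tip_of('wrist',n)[:3]])
E
```

```text
tare [0.434  0.4387 0.058 ]
mode [0.4529 0.4509 0.058 ]
on [0.561  0.5189 0.058 ]
panR [0.4641 0.3588 0.077 ]
panL [0.6148 0.4567 0.077 ]
dish [0.5646 0.361  0.108 ]
width 0.17981233129968874 yaw -0.9945411808058601 pan c [0.58559504 0.33637206]
pan_centre []
dishes_centre [(array([0.4234, 0.0305, 0.0174]), 0.93), (array([0.2904, 0.3892, 0.0148]), 0.92), (array([0.4305, 0.4459, 0.0589]), 0.68)]
key_tare_top [(array([0.4339, 0.4474, 0.0571]), 0.63)]
key_mode_top [(array([0.4493, 0.4537, 0.0606]), 0.82)]
key_on_top [(array([0.5574, 0.5247, 0.0594]), 0.92)]
```

View pics/w1z.png

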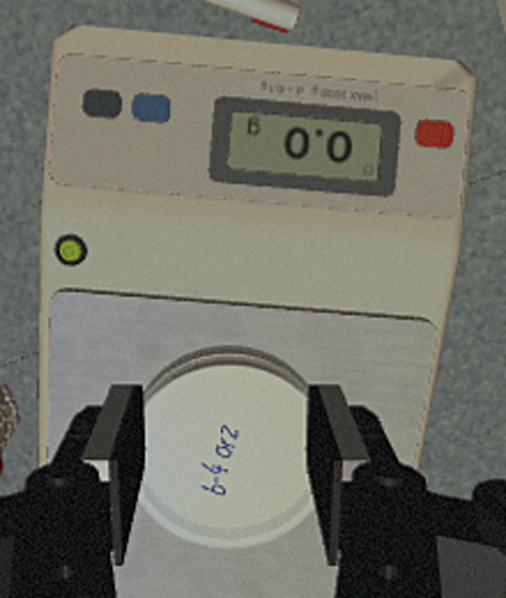

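apply_moves([
  [0.035,-0.001,0,0,0,0,0.45],
  [0.07,-0.001,0,0,0,0,0.45],
  [0.1,-0.001,0,0,0,0,0.45],
  [0.12,-0.001,0,0,0,0,0.45],
  [0.132,-0.001,0,0,0,0,0.45],
])

```text
t: 2.6
tcp_pos: [0.5127, 0.42, 0.0856]
tool_rot: [0.636, 0.307, 0.637, -0.309]
force: [0.4, 0.0, 0.2]
grip_width: 0.0385
```

```bash
python3 - <<'E'
from h import *
plan([.517,.4185,.085],-.906)
save(read_camera('wrist'),'w2.png'); save(read_camera('side'),'s2.png')
im=cv2.imread('pics/s2.png')[80:220,170:350]
cv2.imwrite('pics/s2z.png',cv2.resize(im,None,fx=4.2,fy=4.2,interpolation=cv2.INTER_CUBIC))
E
```

```text
t 2.6 tcp [0.5127 0.42   0.0856] F [0.38 0.03 0.2 ] w 0.03848431262972221
shift [0.0006 0.0025 0.0038] dist 0.004621196816897791 turn [ 0.061 -0.007  0.044]
```

View pics/w2.png

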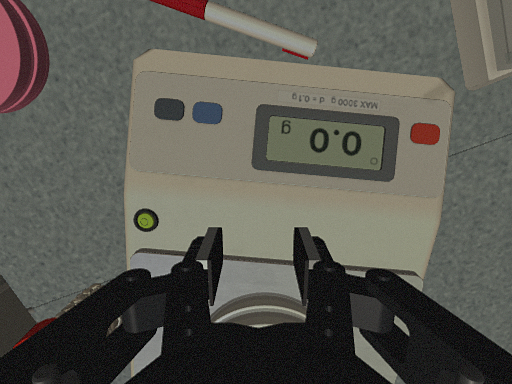

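View pics/s2z.png

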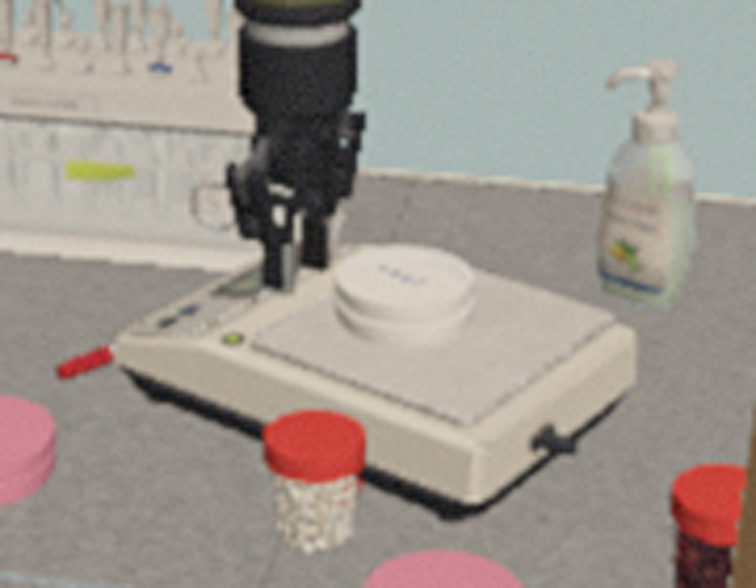

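apply_moves([
  [0.0,0.001,0.007,0,0,0,0.45],
  [0.0,0.002,0.014,0,0,0,0.45],
  [0.0,0.003,0.02,0,0,0,0.45],
  [0.0,0.003,0.025,0,0,0,0.45],
  [0.0,0.003,0.03,0,0,0,0.45],
])

```text
t: 3.12
tcp_pos: [0.5373, 0.3972, 0.0893]
tool_rot: [0.636, 0.309, 0.636, -0.309]
force: [0.4, -0.3, 0.4]
grip_width: 0.0385
```

```bash
cat > look.py <<'E'
from h import *
import sys
plan([.5485,.379,.085],-.906)
n=sys.argv[1]
save(read_camera('wrist'),n+'w.png'); save(read_camera('top'),n+'t.png')
a=cv2.resize(cv2.imread('pics/'+n+'w.png'),(400,300))
b=cv2.resize(cv2.imread('pics/'+n+'t.png')[95:250,125:290],None,fx=3.8,fy=3.8,interpolation=cv2.INTER_CUBIC)
cv2.imwrite('pics/'+n+'tz.png',b)
E
python3 look.py a
```

```text
t 3.1167 tcp [0.5373 0.3972 0.0893] F [ 0.43 -0.26  0.44] w 0.038463725669505906
shift [ 0.0043 -0.0025  0.0213] dist 0.0218455072192783 turn [ 0.017  0.002 -0.019]
```

View pics/atz.png

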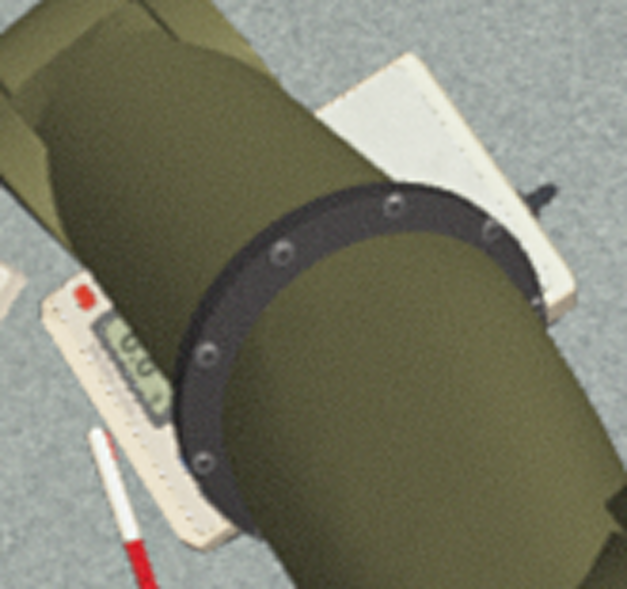

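View pics/aw.png

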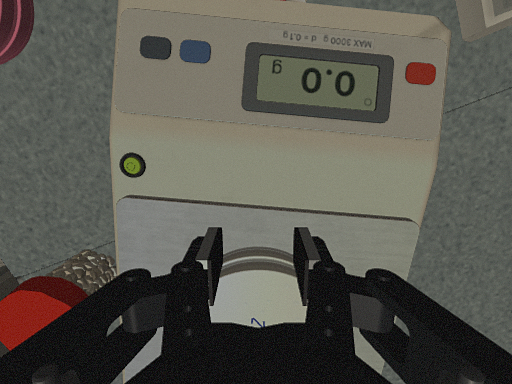

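```bash
cat > look.py <<'E'
from h import *
import sys
plan([.5485,.379,.085],-.906)
n=sys.argv[1]
save(read_camera('wrist'),n+'w.png'); save(read_camera('side'),n+'s.png')
b=cv2.resize(cv2.imread('pics/'+n+'s.png')[120:220,190:340],None,fx=5.2,fy=5.2,interpolation=cv2.INTER_CUBIC)
cv2.imwrite('pics/'+n+'sz.png',b)
plan([.5485,.379,.085],-.906)
E
python3 look.py b
```

```text
t 3.2167 tcp [0.5374 0.3965 0.0888] F [-0.55  0.49  0.54] w 0.03853163342044455
shift [ 0.0038 -0.0021  0.0207] dist 0.021111799200731307 turn [ 0.007  0.008 -0.009]
t 3.3167 tcp [0.5363 0.3976 0.0885] F [-0.89  0.4  -0.43] w 0.03859155082356392
shift [ 0.0035 -0.0019  0.0222] dist 0.02256452658040818 turn [ 0.023 -0.002 -0.002]
```

View pics/bsz.png

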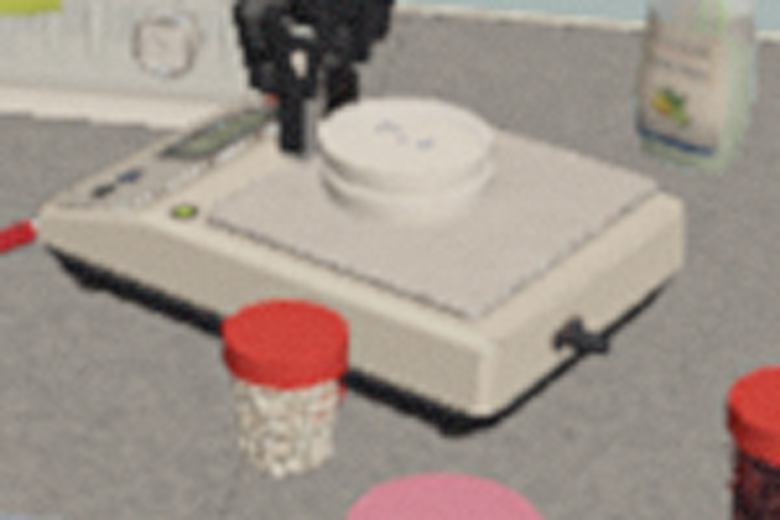

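View pics/bw.png

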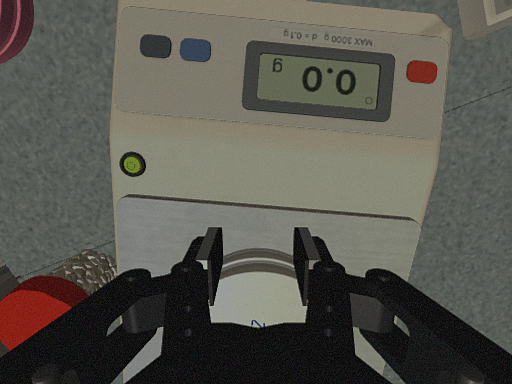

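```bash
cat > dish.py <<'E'
from h import *
import sys
from scipy.optimize import minimize
def fit(path,c,p0):
    """fit a 90mm circle at z=.108 to bright-white region: max mean radial gradient"""
    g=cv2.cvtColor(cv2.imread(path),cv2.COLOR_BGR2GRAY).astype(np.float32); g=cv2.GaussianBlur(g,(0,0),0.8)
    th=np.linspace(0,2*np.pi,180,endpoint=False)
    def samp(x,y,r,z):
        P=np.c_[x+r*np.cos(th),y+r*np.sin(th),np.full(180,z)]; q=proj(c,P).astype(np.float32)
        return cv2.remap(g,q[:,0].reshape(-1,1),q[:,1].reshape(-1,1),cv2.INTER_LINEAR).ravel()
    def cost(v):
        d=samp(v[0],v[1],.042,.108)-samp(v[0],v[1],.048,.108); return -np.mean(np.clip(d,-5,30))
    best=min(((cost((p0[0]+a,p0[1]+b)),p0[0]+a,p0[1]+b) for a in np.arange(-.03,.031,.002) for b in np.arange(-.03,.031,.002)))
    r=minimize(cost,best[1:],method='Nelder-Mead',options=dict(initial_simplex=[best[1:],(best[1]+.002,best[2]),(best[1],best[2]+.002)]))
    return r.x.round(4),round(r.fun,2),proj(c,[r.x[0],r.x[1],.108]).round(1)
if __name__=='__main__':
    for a in sys.argv[1:]:
        c,f=a.split(':'); print(a,fit('pics/'+f,c,(.57,.352)))
E
python3 dish.py top:top0.png side:side0.png side:s2.png side:bs.png; python3 - <<'E'
from h import *
# pan corners in side0 zoom(5,190,130)
P=[(200,160),(640,130),(450,252)]
for x,y in P: print(onz('side',190+(x+.5)/5-.5,130+(y+.5)/5-.5,.077).round(4))
E
```

```text
top:top0.png (array([0.5641, 0.36  ]), np.float64(-23.27), array([211.2, 161.5]))
[0.4611 0.3567 0.077 ]
[0.7002 0.3126 0.077 ]
[0.5492 0.2235 0.077 ]Traceback (most recent call last):
  File "dish.py", line 18, in <module>
    c,f=a.split(':'); print(a,fit('pics/'+f,c,(.57,.352)))
                              ~~~^^^^^^^^^^^^^^^^^^^^^^^^
  File "dish.py", line 13, in fit
    best=min(((cost((p0[0]+a,p0[1]+b)),p0[0]+a,p0[1]+b) for a in np.arange(-.03,.031,.002) for b in np.arange(-.03,.031,.002)))
  File "dish.py", line 13, in <genexpr>
    best=min(((cost((p0[0]+a,p0[1]+b)),p0[0]+a,p0[1]+b) for a in np.arange(-.03,.031,.002) for b in np.arange(-.03,.031,.002)))
               ~~~~^^^^^^^^^^^^^^^^^^^
  File "dish.py", line 12, in cost
    d=samp(v[0],v[1],.042,.108)-samp(v[0],v[1],.048,.108); return -np.mean(np.clip(d,-5,30))
                                ~~~~^^^^^^^^^^^^^^^^^^^^^
  File "dish.py", line 9, in samp
    P=np.c_[x+r*np.cos(th),y+r*np.sin(th),np.full(180,z)]; q=proj(c,P).astype(np.float32)
                                                             ~~~~^^^^^
  File "h.py", line 12, in proj
    i=camera_info(c); q=rot(i['orientation']).inv().apply(np.array(p)-i['xyz'])
ValueError: time passes only in moves, steps and waits
```

```bash
sed -i 's/^def proj/import functools\n@functools.lru_cache\ndef ci(c): return camera_info(c)\ndef proj/; s/i=camera_info(c); q=/i=ci(c); q=/' h.py
python3 dish.py side:side0.png side:s2.png side:bs.png
```

```text
side:side0.png (array([0.5659, 0.3613]), np.float64(-17.42), array([265.9, 144.9]))
side:s2.png (array([0.5659, 0.3623]), np.float64(-18.4), array([265.7, 144.7]))
side:bs.png (array([0.5685, 0.3572]), np.float64(-21.46), array([267.3, 145.4]))
```

apply_moves([
  [0.003,0,0.001,0,0,0,0.45],
  [0.004,0,0.005,0,0,0,0.45],
  [0.004,0,0.01,0,0,0,0.45],
  [0.004,-0.001,0.014,0,0,0,0.45],
  [0.004,-0.001,0.017,0,0,0,0.45],
])

```text
t: 3.73
tcp_pos: [0.5463, 0.3829, 0.0841]
tool_rot: [0.636, 0.309, 0.636, -0.309]
force: [-0.9, 1.0, -0.7]
grip_width: 0.0378
```

```bash
python3 look.py c;python3 dish.py side:cs.png
```

```text
t 3.7333 tcp [0.5463 0.3829 0.0841] F [-0.85  0.96 -0.65] w 0.037803457785526205
shift [-0.0009 -0.0007  0.0044] dist 0.004533570592358767 turn [0.021 0.006 0.005]
t 3.8333 tcp [0.5466 0.3827 0.0843] F [ 0.23 -0.35  0.04] w 0.03853979004240573
shift [-0.0007 -0.0008  0.0041] dist 0.004253622835934934 turn [0.013 0.008 0.002]
side:cs.png (array([0.5777, 0.3443]), np.float64(-21.01), array([272.3, 146.9]))
```

View pics/csz.png

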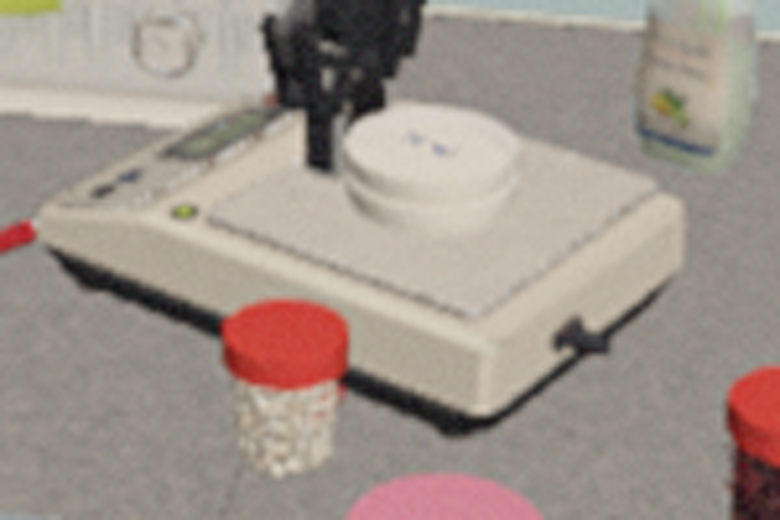

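View pics/cw.png

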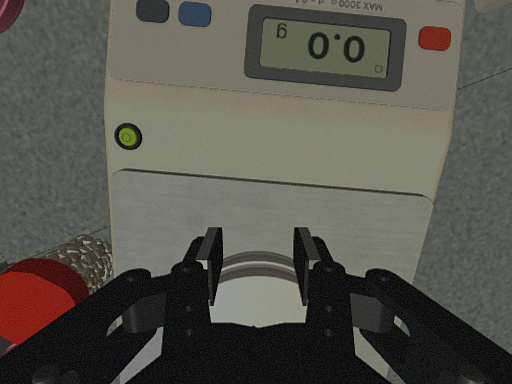

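apply_moves([
  [0,-0.001,0.003,0,0,0,0.45],
  [0,-0.001,0.0045,0,0,0,0.45],
  [0,-0.001,0.0045,0,0,0,0.45],
  [0,0,-0.01,0,0,0,0.45],
  [0,0,-0.035,0,0,0,0.45],
])

```text
t: 4.25
tcp_pos: [0.5262, 0.4091, 0.0843]
tool_rot: [0.636, 0.31, 0.635, -0.311]
force: [0.1, -0.5, -0.5]
grip_width: 0.0383
```

```bash
python3 look.py d;python3 dish.py side:ds.png
```

```text
t 4.25 tcp [0.5262 0.4091 0.0843] F [ 0.13 -0.51 -0.5 ] w 0.03825050409741309
shift [-0.0006 -0.001   0.0374] dist 0.037449388285611424 turn [-0.031  0.026 -0.004]
t 4.35 tcp [0.5195 0.4173 0.0843] F [-0.78  0.6  -0.01] w 0.038210242293782164
shift [-0.0009 -0.0013  0.048 ] dist 0.04806063146034476 turn [ 0.103 -0.056 -0.001]
side:ds.png (array([0.58  , 0.3403]), np.float64(-16.68), array([273.6, 147.4]))
```

View pics/dsz.png

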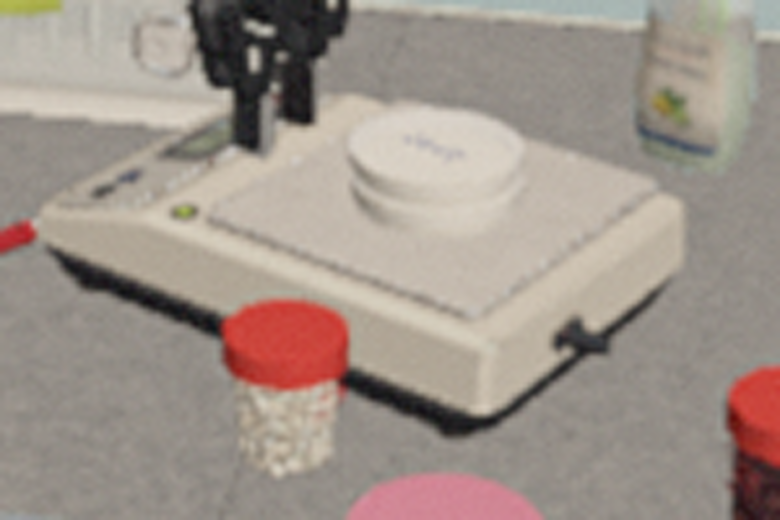

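```bash
python3 - <<'E'
from h import *
for x,y in [(100,133),(123,119)]: print(onz('side',190+(x+.5)/5-.5,130+(y+.5)/5-.5,.058).round(4))
plan([.4215,.439,.13],-.997)
E
```

```text
[0.4282 0.4402 0.058 ]
[0.4452 0.4528 0.058 ]
t 4.35 tcp [0.5195 0.4173 0.0843] F [-0.78  0.6  -0.01] w 0.038210242293782164
shift [-0.0453 -0.0631 -0.0783] dist 0.11031755924434188 turn [ 1.145 -0.056  0.002]
```

apply_moves([
  [-0.025,0,-0.005,0,0,0,0.2],
  [-0.046,-0.015,-0.02,0.3,0,0,0],
  [-0.046,-0.035,-0.04,0.6,0,0,0],
  [-0.046,-0.05,-0.06,0.9,0,0,0],
  [-0.046,-0.063,-0.077,1.1,0,0,0],
])

```text
t: 4.77
tcp_pos: [0.4245, 0.4342, 0.1309]
tool_rot: [0.62, 0.339, 0.621, -0.338]
force: [0.0, 0.4, 0.1]
grip_width: 0.0001
```

```bash
python3 - <<'E'
from h import *
plan([.4215,.439,.085],-.997)
save(read_camera('wrist'),'ew.png');save(read_camera('side'),'es.png');save(read_camera('top'),'et.png')
plan([.4215,.439,.085],-.997)
im=cv2.imread('pics/et.png')[95:250,125:290]
cv2.imwrite('pics/etz.png',cv2.resize(im,None,fx=3.8,fy=3.8,interpolation=cv2.INTER_CUBIC))
im=cv2.imread('pics/es.png')[110:210,160:310]
cv2.imwrite('pics/esz.png',cv2.resize(im,None,fx=5.2,fy=5.2,interpolation=cv2.INTER_CUBIC))
E
python3 dish.py side:es.png top:et.png
```

```text
t 4.7667 tcp [0.4245 0.4342 0.1309] F [0.01 0.35 0.1 ] w 0.00012759505455465706
shift [ 0.0459  0.     -0.0056] dist 0.04623773741363443 turn [-0.026 -0.015 -0.005]
t 4.9167 tcp [0.4243 0.4348 0.1307] F [ 0.71 -0.14  0.36] w 0.00013970057094520722
shift [ 0.0457 -0.0001 -0.005 ] dist 0.04594923697937542 turn [ 0.026 -0.015  0.003]
side:es.png (array([0.5802, 0.3402]), np.float64(-16.55), array([273.7, 147.4]))
top:et.png (array([0.5783, 0.3389]), np.float64(-17.99), array([220.3, 155.4]))
```

View pics/ew.png

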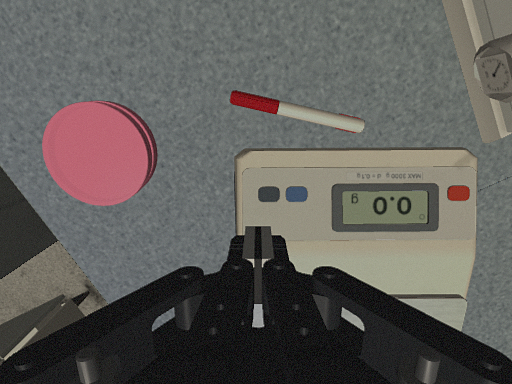

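View pics/esz.png

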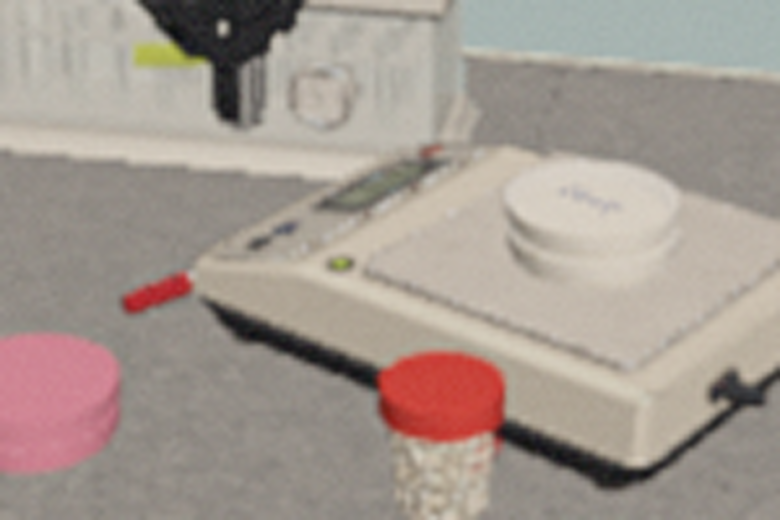

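View pics/etz.png

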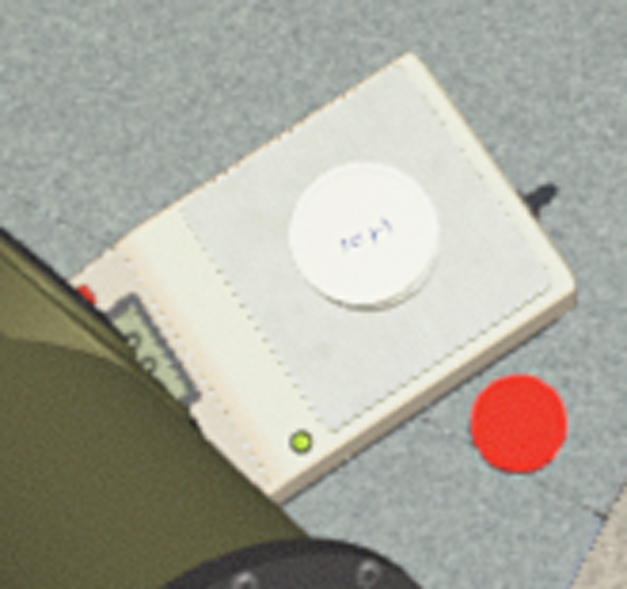

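```bash
python3 - <<'E'
from h import *
i=wcam(); T=i['T_tool_cam']
for p in [(0,-.0065,-.011),(0,.0065,-.011),(0,0,-.011),(0,0,0),(0,0,.011)]:
    q=np.linalg.inv(T)@np.r_[p,1]; print(p,i['cx']+i['fx']*q[0]/-q[2], i['cy']-i['fy']*q[1]/-q[2])
for n,u,v in [('tare',269,194),('mode',297,194),('on',458,193)]: print(n,onz(i,u,v,.058).round(4))
im=cv2.imread('pics/ew.png')[170:330,200:330]
cv2.imwrite('pics/ewz.png',cv2.resize(im,None,fx=3.7,fy=3.7,interpolation=cv2.INTER_CUBIC))
E
```

```text
(0, -0.0065, -0.011) 246.69480465325654 224.78999238534715
(0, 0.0065, -0.011) 270.6306033983785 224.8005929746074
(0, 0, -0.011) 258.66247743487133 224.79529257962562
(0, 0, 0) 258.6380872221791 243.17892856631315
(0, 0, 0.011) 258.6146274500462 260.8612635530415
tare [0.428  0.4446 0.058 ]
mode [0.4466 0.4567 0.058 ]
on [0.5528 0.5268 0.058 ]
```

View pics/ewz.png

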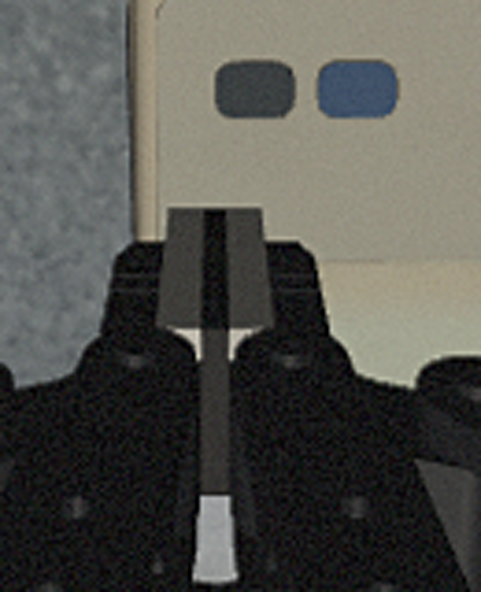

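```bash
python3 -c "
from h import *
plan([.425,.4425,.068],-.997)"
```

```text
t 4.9167 tcp [0.4243 0.4348 0.1307] F [ 0.71 -0.14  0.36] w 0.00013970057094520722
shift [ 0.0627  0.0048 -0.006 ] dist 0.06314322567037708 turn [ 0.026 -0.015  0.003]
```

apply_moves([
  [0.02,0.003,-0.004,0,0,0,0],
  [0.04,0.005,-0.006,0,0,0,0],
  [0.053,0.005,-0.006,0,0,0,0],
  [0.06,0.005,-0.006,0,0,0,0],
  [0.062,0.005,-0.006,0,0,0,0],
])

```text
t: 5.33
tcp_pos: [0.4282, 0.4399, 0.0668]
tool_rot: [0.621, 0.338, 0.621, -0.34]
force: [0.2, 0.4, 0.2]
grip_width: -0.0
```

```bash
python3 - <<'E'
from h import *
plan([.425,.4425,.068],-.997)
save(read_camera('wrist'),'fw.png');save(read_camera('side'),'fs.png')
plan([.425,.4425,.068],-.997)
im=cv2.imread('pics/fw.png')[150:330,170:370]
cv2.imwrite('pics/fwz.png',cv2.resize(im,None,fx=3.3,fy=3.3,interpolation=cv2.INTER_CUBIC))
im=cv2.imread('pics/fs.png')[110:210,160:310]
cv2.imwrite('pics/fsz.png',cv2.resize(im,None,fx=5.2,fy=5.2,interpolation=cv2.INTER_CUBIC))
i=wcam(); T=i['T_tool_cam']
s=robot.get_state();
yb=-.997;X=np.array([np.cos(yb),np.sin(yb),0]);Y=np.array([-X[1],X[0],0])
for nm,p in [('tip',s['tcp_pos']),('key',np.array([.428,.442,.058]))]:
    q=rot(i['orientation']).inv().apply(p-i['xyz']);print(nm,i['cx']+i['fx']*q[0]/-q[2], i['cy']-i['fy']*q[1]/-q[2])
E
```

```text
t 5.3333 tcp [0.4282 0.4399 0.0668] F [0.2  0.43 0.21] w -2.5818851545466515e-05
shift [-0.0012 -0.0013 -0.004 ] dist 0.004322060985589003 turn [-0.033  0.011  0.023]
t 5.4333 tcp [0.4285 0.4404 0.0682] F [-0.36  0.35  0.02] w 5.485992204866479e-05
shift [ 0.0002 -0.0018 -0.0037] dist 0.004109831764407957 turn [-0.033  0.004  0.002]
tip 258.6530373590597 243.16918452888098
key 259.3425034288653 232.64502304735063
```

View pics/fwz.png

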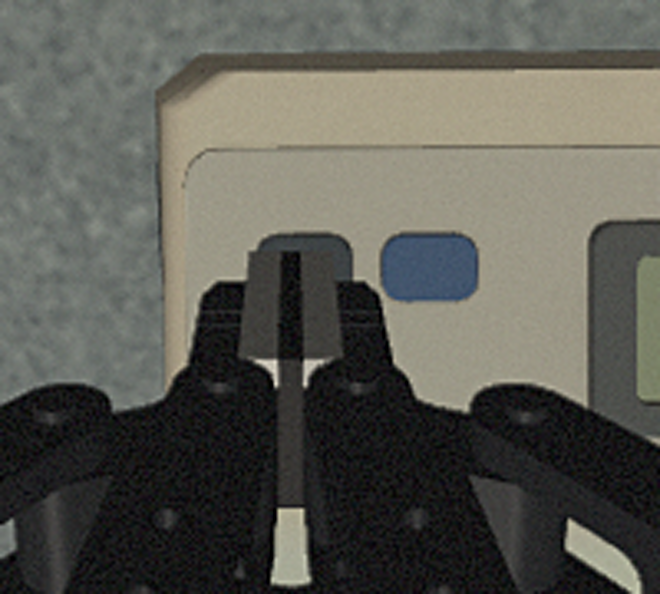

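View pics/fsz.png

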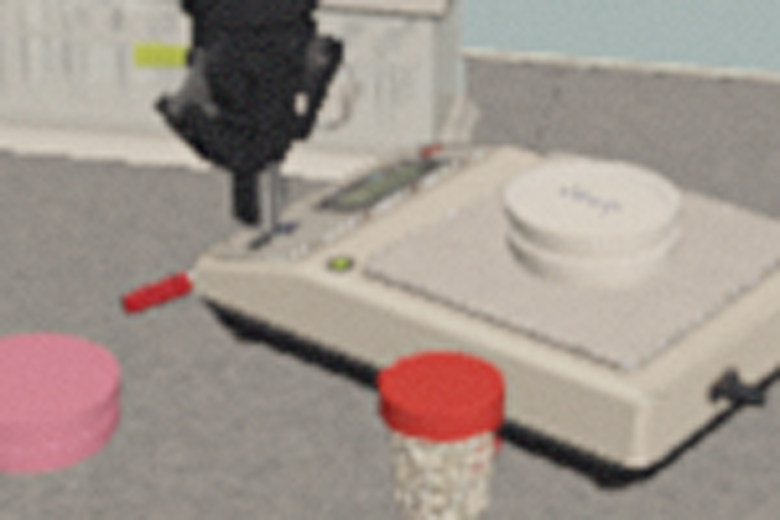

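apply_moves([
  [0.0,0,-0.002,0,0,0,0],
  [0.001,0,-0.004,0,0,0,0],
  [0.003,0,-0.004,0,0,0,0],
  [0.005,0,-0.004,0,0,0,0],
  [0.005,0,-0.004,0,0,0,0],
])

```text
t: 5.85
tcp_pos: [0.4257, 0.4439, 0.0631]
tool_rot: [0.621, 0.339, 0.621, -0.339]
force: [-0.4, 0.4, 0.2]
grip_width: 0.0003
```

```bash
python3 - <<'E'
from h import *
plan([.4265,.442,.0596],-.997)
save(read_camera('wrist'),'gw.png')
plan([.4265,.442,.0596],-.997)
im=cv2.imread('pics/gw.png')[150:330,170:370]
cv2.imwrite('pics/gwz.png',cv2.resize(im,None,fx=3.3,fy=3.3,interpolation=cv2.INTER_CUBIC))
E
```

```text
t 5.85 tcp [0.4257 0.4439 0.0631] F [-0.35  0.41  0.22] w 0.0003134249734794579
shift [ 0.0035 -0.0004  0.002 ] dist 0.00405614930564913 turn [-0.026  0.001  0.003]
t 5.9 tcp [0.4258 0.4438 0.0632] F [ 0.55  0.28 -0.18] w -8.872804079941308e-05
shift [ 0.0036 -0.0004  0.0019] dist 0.004083943073444956 turn [-0.027  0.002  0.003]
```

View pics/gwz.png

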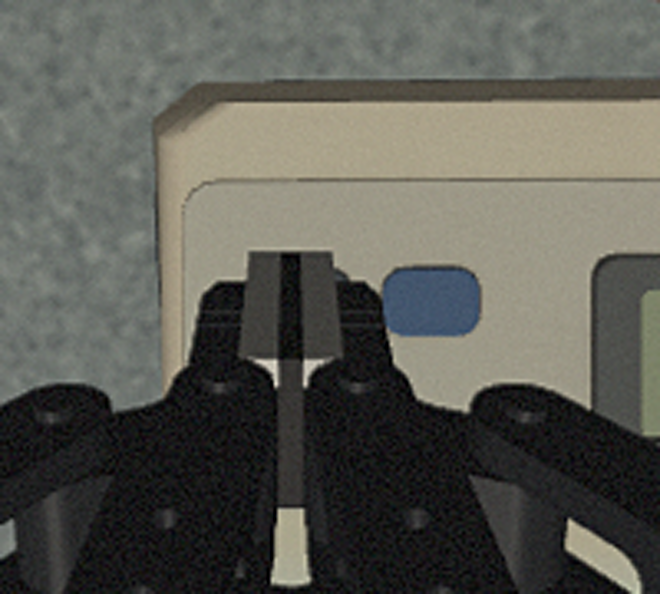

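apply_moves([
  [0.001,0,0,0,0,0,0],
  [0.002,0,0,0,0,0,0],
  [0.003,0,0,0,0,0,0],
  [0.0035,0,0,0,0,0,0],
  [0.0035,0,0,0,0,0,0],
])

```text
t: 6.32
tcp_pos: [0.426, 0.4439, 0.0598]
tool_rot: [0.621, 0.339, 0.621, -0.339]
force: [0.4, -0.3, 0.9]
grip_width: 0.0
```

apply_moves([
  [0.0003,0,0,0,0,0,0],
  [0.0006,0,0,0,0,0,0],
  [0.0009,0,0,0,0,0,0],
  [0.001,0,0,0,0,0,0],
  [0.001,0,0,0,0,0,0],
])

```text
t: 6.73
tcp_pos: [0.4261, 0.4438, 0.0591]
tool_rot: [0.621, 0.339, 0.62, -0.339]
force: [-0.0, -1.5, 4.6]
grip_width: 0.0002
```

apply_moves([
  [0.0003,0,0,0,0,0,0],
  [0.0006,0,0,0,0,0,0],
  [0.0009,0,0,0,0,0,0],
  [0.0009,0,0,0,0,0,0],
  [0.0009,0,0,0,0,0,0],
])

```text
t: 7.15
tcp_pos: [0.4261, 0.4438, 0.0588]
tool_rot: [0.621, 0.339, 0.62, -0.339]
force: [-1.1, -3.6, 10.0]
grip_width: 0.0002
```

```bash
python3 - <<'E'
from h import *
F=[]
for k in range(3):
    im=read_camera('wrist'); s=robot.get_state(); F.append(np.r_[s['force'],s['tcp_pos'][2]])
save(im,'hw.png'); print(np.round(F,4))
im=cv2.imread('pics/hw.png')[150:330,170:370]
cv2.imwrite('pics/hwz.png',cv2.resize(im,None,fx=3.3,fy=3.3,interpolation=cv2.INTER_CUBIC))
E
```

```text
[[-1.8629 -3.5446 11.4252  0.0588]
 [-0.9758 -3.2409 10.3848  0.0588]
 [-1.4785 -3.3057 10.8574  0.0588]]
```

View pics/hwz.png

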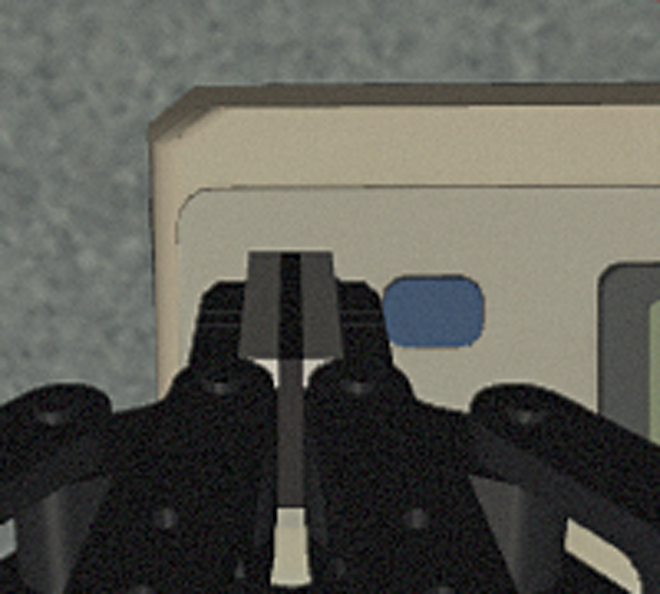

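apply_moves([
  [-0.003,0,0,0,0,0,0],
  [-0.015,0,0,0,0,0,0],
  [-0.04,0,0,0,0,0,0],
  [-0.07,-0.01,-0.03,0,0,0,0],
  [-0.1,-0.03,-0.06,0,0,0,0],
])

```text
t: 7.72
tcp_pos: [0.3749, 0.4757, 0.1539]
tool_rot: [0.62, 0.34, 0.62, -0.34]
force: [0.3, 2.1, -0.1]
grip_width: 0.0003
```

apply_moves([
  [0,-0.02,-0.03,0,0,0,0],
  [0,-0.04,-0.06,0,0,0,0],
  [0,-0.06,-0.09,0,0,0,0],
  [0,-0.08,-0.11,0,0,0,0],
  [0,-0.08,-0.11,0,0,0,0],
])

```text
t: 8.13
tcp_pos: [0.238, 0.528, 0.1531]
tool_rot: [0.621, 0.335, 0.624, -0.336]
force: [-0.2, -0.0, -0.5]
grip_width: 0.0
```

```bash
python3 - <<'E'
from h import *
plan([.4265,.442,.0596],-.997)
save(read_camera('side'),'is.png');save(read_camera('top'),'it.png');save(read_camera('wrist'),'iw.png')
print(robot.get_state()['qd'].round(3))
im=cv2.imread('pics/it.png')[85:285,105:345]
cv2.imwrite('pics/itz.png',cv2.resize(im,None,fx=3,fy=3,interpolation=cv2.INTER_CUBIC))
E
python3 dish.py side:is.png top:it.png
```

```text
t 8.1333 tcp [0.238  0.528  0.1531] F [-0.18 -0.   -0.48] w 3.642284422090144e-05
shift [0.0924 0.1107 0.1757] dist 0.22732874162448707 turn [ 0.082 -0.042  0.04 ]
[ 0.029  0.002  0.021 -0.004  0.002 -0.001  0.   ]
side:is.png (array([0.5798, 0.3399]), np.float64(-16.63), array([273.6, 147.5]))
top:it.png (array([0.5782, 0.339 ]), np.float64(-22.38), array([220.3, 155.4]))
```

View pics/itz.png

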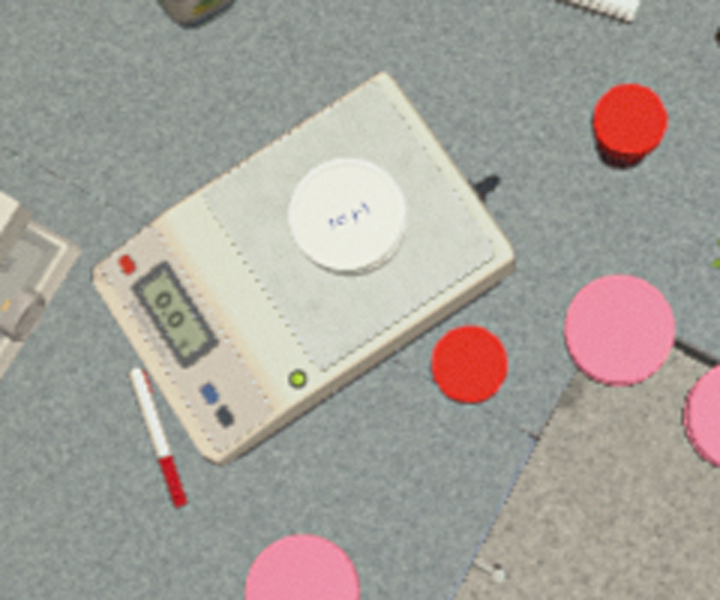

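View pics/iw.png

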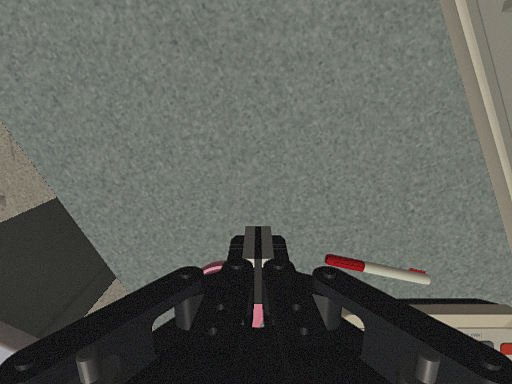

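The top view shows the dishes in the middle of the pan, with the cups and pen where they were and the arm clear of everything. I'm handing the job in.

```bash
python3 -c "
from h import *
print(job.close_job())"
```

```text
the job is handed in; nothing more can be done
None
```

I pushed the dishes about 25 mm across the pan with half-open fingertips, backed off, then pressed the tare key with shut fingers and withdrew. I handed the job in at about 8.3 s; no verdict was reported.

- **Dishes:** the last fits put the dish centre at (0.578, 0.339) from the top camera and (0.580, 0.340) from the side camera. The pan centre measured about (0.579, 0.340), so the dishes are centred within about 2 mm. They had not moved after the key press.
- **Tare key:** I could not read the key travel directly. The force rose to about 4.6 N over roughly 0.7 mm, then stiffly to about 11 N over a further 0.3 mm, which fits the key being fully down. The sideways part of that force did not point the way the key's slope would suggest; I took it to be friction.
- **Other keys:** the fingertip stayed about 7 mm from the mode key by my estimate, and the on key was never approached.
- **Surroundings:** the cups and marker pen look unmoved in the last top picture. The arm went nowhere near the bean bundle, but I did not check it in that picture.
- **Disagreement:** my first wrist-camera measurements were up to 7 mm off the fixed cameras. Closer up they agreed to within a few millimetres.

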